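Fetch a loupe from under a bench riser with a reacher

ROBOT

A 7-joint arm with a two-finger parallel gripper is mounted at the origin on a cart in front of the work surface, level with it; the furniture and walls round the work are solid. World frame = base frame: x ahead of the robot, y to its left, z up, the work surface at z = 0. Lengths are in mm, angles in rad, forces in N, time in s.
With the tool pointing down it reaches from about 425 to 950 mm from the base axis. Payload 4.7 kg.
Tool frame: the origin (TCP) lies midway between the tips of the shut fingers; the grasp point (between the pads) lies 19 mm behind it; z points along the fingers, y is the line along which they close (so a half turn about z gives the same grasp; the last joint's range is limited). The gripper opens to 85 mm and grips with 20 to 120 N. Pads are 22 mm wide; open, the fingers measure 114 mm over their backs; the gripper's body (76 mm by 85 mm) begins 54 mm behind the grasp point. The pads swing forward as they close: fully open they stand 13 mm farther back than shut.
Start: joints at [1.179, 0.469, -0.049, 1.532, 0.024, 1.141, -0.082], TCP at [239.6, -631.063, 231.335] pointing down, gripper open.
Joint ranges: [-2.59, 2.59], [-0.33, 1.99], [-1.39, 1.29], [0.1, 2.45], [-1.04, 4.18], [0.21, 1.99], [-2.66, 2.66]. Speed limits (rad/s): [2.57, 2.57, 3.14, 3.14, 3.14, 3.14, 3.14].

INTERFACE

Orientations are given as a unit quaternion [w, x, y, z].
In Python, from cell import readout, capture, calibration, order, nets gives the robot as it stands.
- The arm moves only by the tool move_arm, never from a script. Its argument "motion" is a list of rows, each an object of numbers: "x", "y", "z": the shift along the tool's x, y, z in cm; "ax", "ay", "az": the turn, a rotation vector about the tool's x, y, z in degrees; "fingers": the closure, from 0 (fully open) to 1 (shut). In form: [{"x": .., "y": .., "z": .., "ax": .., "ay": .., "az": .., "fingers": ..}, ...]. A call has 1 to 8 rows; each row is the pose to reach, as a shift and turn from the pose commanded when the call began, along the tool's axes at that moment; what a row does not reach only later rows make up. A row lasts 1/8 s, in which the tool goes at most 62.5 mm and 10.7 degrees, less where a joint would pass 70% of its speed; a pose out of reach is approached as far as the arm can. A call with a gripper value outside its range is refused whole. The fingers move at their own pace and stop on an object; "squeeze" is the grip in N (left out, the last holds). Time passes only in rows, so rows that repeat a pose let the fingers close. It gives the time, the measured TCP pose, the force, the opening and the grip force at its end, in the units of the state.
- readout.read_state(): the state, without advancing time (a new reading comes with each control period).
- capture(name): name is "scene" or "top" or "wrist"; returns (picture, depth): 400x640x3 uint8, red, green, blue; 400x640 float32, mm along the optical axis (not along the pixel's ray), 0 where there is no reading.
- calibration(name): a dict with "fovy" (degrees; the focal length in pixels is half the picture's height over the tangent of half this angle, whatever the lens; pixels are square), "cx", "cy" (the principal point, pixels), "position" and "attitude" of the camera in the world. Camera axes: x right, y down, z forward; pixel columns grow to the right and rows downward; lengths in mm; the calibration is good to about 2 mm. A picture is of the moment at which its call begins: read the wrist's pose just before it. calibration takes no time and is no camera call; for the wrist camera it gives the pose at the moment of the call.
- order.finish_job(): hands the job in; it is judged then, once.
Trained networks look in the newest picture that a camera, given by its name, has taken for a name from the list of things; names that differ only in an ending like _2 or _b are one class to them, and where a whole thing is asked for, a point or a joint stands for the part that bears it (a point fixed in the world has none). Each returns a list of dicts, best first, with "score" (0 to 1); they miss things now and then, are a little off and sometimes report something else, mostly with a low value. They report only what shows in the picture. A call takes as long as a camera call.
- nets.outline_of(camera, target): "region" (400x640 bool, what is visible of it) and "rect" ([left, top, right, bottom] as shares, 0 to 1, of the picture: columns of its width, rows of its height, round what is visible of it).
- nets.mark_of(camera, target): "xy" ([column, row] as shares, 0 to 1, of the picture: columns of its width, rows of its height: a listed point, or the origin of a listed thing).
The state is a dict: "clock": time; "joints": joint angles; "joint_velocities": joint speeds; "effort": joint torques, N m; "tool_pos": TCP position; "orientation": TCP orientation; "wrist_force": force on the tool from outside, world axes, zero at the start; "wrist_torque": the same for the moment, N m; "finger_gap": finger opening in mm; "grasp_force": force on a finger pad.
Only numpy, scipy, OpenCV 4.12 (cv2) and the standard library are available. Lean on these libraries where they do the work, as an engineer would, in place of code of your own. Each camera call takes 0.05 s, during which the arm holds its last target. There are 200 camera calls.

TASK

The eye loupe has rolled into the low gap under the wire-topped riser, where a hand does not fit. Pick up the reacher, squeeze its trigger so that its jaws close gently but firmly on the loupe in the gap (the lens cracks if it is pressed hard), lift it over the lip and draw it out in the jaws. Set the loupe down flat on the open worktop in front of the riser, wholly clear of it, without dropping it, then lay the reacher down upright on the worktop clear of the loupe; do not touch the loupe by hand, ram the riser or disturb the other things.

Things in the scene. Friction and masses are not known exactly. Their poses are not given: they have to be found in the camera images.
- reacher: Hand reacher, 320 mm long, 0.3 kg, loose, upright on its underside. Origin on the underside below the grip's middle; x points to the jaws, y left, z up. Grip: two upright faces 54 mm apart (y +27 rigid handle, y -27 trigger plate), x -25 to 25, z 8 to 45 mm. Handle x -80 to 52, 45 mm high; tube 12 mm (axis z 25); cross-head 66 mm wide, x 180 to 194, z 16 to 38 mm.
- drive_jaw: driven one of two alike flat jaws of the reacher, 6 mm thick, x 180 to 240, z 0 to 22 mm in its axes; inner face at y -17 mm with the trigger out, driven 1:1 by it towards +y. The opposite (+y) jaw gives way on a stiff spring; a hidden screw sets its inner face anywhere from y 14 to 22.5 mm, so where the jaws meet a thing must be felt. Frame: the reacher's, shifted by its travel.
- trigger (a joint): travel of the reacher's trigger, in m: 0 fully out (jaws open), 0.024 fully squeezed. Its return spring pushes back with 12 N at 0, rising 0.4 N per mm; once the jaws meet a thing the force rises about 3 N per mm more.
- grip (a point): middle of the reacher's grip, between handle face and trigger plate, 26 mm above its underside; the reacher balances close to it. The worktop where the reacher starts is free for laying it down again; to the right and near, the worktop ends in a raised wooden rim
- jaw_mid (a point): the point 222 mm ahead of the reacher's origin, midway between the open jaws, 8 mm above its underside: bring it to the loupe
- riser: Low plywood riser, fixed, its top of 4 mm steel wires 18 mm apart; 132 wide, 112 deep, 70 mm high, a jar on its rear top. Origin mid front edge, on the worktop; x points into the gap, y left. Gap open at the front only: 120 mm wide, 63 mm high, closed at x = 106 mm; across its mouth a lip 6 mm high, x 0 to 6 mm.
- loupe: steel eye loupe, a short cylinder 22 mm across and 14 mm high, 26 g, standing on the worktop in the gap; origin at the centre of its underside. A squeeze of more than 10 N between the jaws cracks it and less than 3 N is no firm hold; aim for 4 to 8 N.
- drill_case: small flat plastic case, 37 x 27 x 11 mm, bystander; origin at the centre of its underside
- key_fob: two-button remote with clasp, 82 x 37 x 15 mm, bystander; origin at the centre of its underside
- burr_pot: cream pot with burrs, 58 mm across and 85 mm high, bystander; origin at the centre of its underside

How it is judged (in metres and radians):
On the way, in this order (a step that is already met when the one before it is completed fails the run):
1. the reacher's driven jaw holds the loupe firmly while it is still in the gap under the riser (contact force between drive_jaw and loupe above 3 N and x of loupe in the frame of riser above 0.03 m), for 0.3 s.
2. the loupe is out in front of the riser, still gripped by the jaws (contact force between drive_jaw and loupe above 2 N and x of loupe in the frame of riser below -0.012 m), for 0.2 s.
At the end, for the whole second after the job is handed in: The loupe stands flat on the worktop at rest, wholly in front of the riser (its centre 12 to 250 mm before the front edge), touched by nothing else; the reacher rests upright on the worktop (within 6 mm and 0.12 rad), let go and not touching the loupe (x of loupe in the frame of riser between -0.25 and -0.012 m and height (world z) of loupe between -0.004 and 0.004 m and angle between loupe's own z axis and vertical below 0.15 rad and linear speed of each of loupe, reacher below 0.02 m/s and contact force between loupe and reacher below 0.1 N and height (world z) of reacher between -0.006 and 0.006 m and angle between reacher's own z axis and vertical below 0.12 rad).
It fails at once if the loupe is squeezed with more than 10 N by a jaw (20 N by both together) (contact force between drive_jaw and loupe above 10 N or contact force between reacher and loupe above 20 N).
It fails at once if the hand or arm touches the loupe (contact force between any of the fingers, the arm and loupe above 0.3 N).
It fails at once if the loupe is dropped or thrown (moves faster than 0.6 m/s) (linear speed of loupe above 0.6 m/s).
It fails at once if the riser is rammed (more than 20 N) (contact force between any of reacher, the arm, the fingers and riser above 20 N).
It fails at once if a bystander is moved by more than 15 mm (distance of any of drill_case, key_fob, burr_pot from where it was at the start of the episode above 0.015 m).
It also fails if it takes over 64 s, if anything falls off the work surface, if the arm or the gripper's body presses on something with over 40 N, if the wrist force passes 120 N, or if a joint passes its speed limit or range.

## Working session

There is one attempt and no reset: what is moved stays moved. The work goes in short steps, Python scripts to look and compute and a tool call to move; the robot and the scene stay as the last step left them, time stands still between calls to the robot, and variables do not carry over. Pictures are saved under pics/ and viewed, at most 10 in all, crops included, and the job is handed in when it is done.

Besides the shell and the picture viewer there is one more tool, called after "Emit:" as a command line: name --argument value ..., lists and objects as JSON in quotes. move_arm: Moves the arm, as the interface text tells. Its arguments: {"type":"object","properties":{"motion":{"type":"array","items":{"type":"object","properties":{"x":{"type":"number"},"y":{"type":"number"},"z":{"type":"number"},"ax":{"type":"number"},"ay":{"type":"number"},"az":{"type":"number"},"fingers":{"type":"number"}}}},"squeeze":{"type":"number"}},"required":["motion"]}

```bash
mkdir -p pics; ls
cat > h.py <<'E'
import numpy as np, cv2
from scipy.spatial.transform import Rotation as R
from cell import readout, capture, calibration, order, nets
def rot(q): return R.from_quat([q[1],q[2],q[3],q[0]]).as_matrix()
def world(cal,depth,uv):
    f=200/np.tan(np.radians(cal['fovy'])/2)
    uv=np.atleast_2d(uv).astype(int); d=depth[uv[:,1],uv[:,0]]
    return pts(cal,uv,d)
def pts(cal,uv,d):
    f=200/np.tan(np.radians(cal['fovy'])/2)
    uv=np.atleast_2d(uv)
    p=np.c_[(uv[:,0]-cal['cx'])/f*d,(uv[:,1]-cal['cy'])/f*d,d*np.ones(len(uv))]
    return p@rot(cal['attitude']).T+np.array(cal['position'])
def onplane(cal,uv,z):
    a=pts(cal,uv,1.0);c=np.array(cal['position']);v=a-c
    return c+v*((z-c[2])/v[:,2])[:,None]
def save(n,im): cv2.imwrite('pics/'+n+'.png',im[:,:,::-1])
E
python3 - <<'E'
from h import *
s=readout.read_state();print(s)
for n in ['scene','top']:
    im,d=capture(n);save(n,im);c=calibration(n);print(n,c)
    for t in ['reacher','drive_jaw','grip','jaw_mid','riser','loupe','drill_case','key_fob','burr_pot']:
        m=nets.mark_of(n,t)[:1];
        for r in m:
            uv=np.array(r['xy'])*[640,400]; print(t,round(r['score'],2),uv.round(1),onplane(c,uv,0).round(1),world(c,d,uv).round(1))
E
```

```text
pics
{'clock': 0.0, 'joints': array([ 1.17912979,  0.46948466, -0.04861486,  1.53373131,  0.02408142,
        1.14100117, -0.08230186]), 'joint_velocities': array([-8.00319634e-04, -7.26537575e-05,  1.49152722e-03, -6.24340434e-04,
       -4.81657586e-04, -4.85701386e-04, -4.29340735e-04]), 'effort': array([ 4.82171470e-05, -5.10309076e+01, -4.66092944e-02, -2.37710810e+01,
        1.05889011e-02,  7.35832698e-03, -1.18069659e-05]), 'tool_pos': array([ 239.34185201, -630.49416869,  230.21652649]), 'orientation': array([-9.98229794e-04,  9.83590932e-01,  1.80410196e-01, -2.08722470e-04]), 'wrist_force': array([-0.47511071,  0.4178696 ,  0.51890621]), 'wrist_torque': array([ 0.07203966, -0.06704303, -0.03149495]), 'grasp_force': 0.0, 'finger_gap': 85.75536057502616}
scene {'fovy': 43.88736852755085, 'cx': 327.5796781362026, 'cy': 195.71584523675205, 'position': array([ 231.42432527, -629.83321713,  887.07028058]), 'attitude': array([-0.32132431,  0.90288081, -0.27192914,  0.08724382])}
reacher 0.63 [284.4 302.7] [[ 392.7 -200.7    0. ]] [[ 391.4 -202.4    7.2]]
drive_jaw 0.48 [372.6 26
[... 671 characters left out ...]
40825485, -88.29764121, 972.05032263]), 'attitude': array([ 0.06146442, -0.70275499,  0.70783551, -0.0364204 ])}
reacher 0.66 [378.3 263.9] [[ 388.3 -206.2    0. ]] [[ 390.7 -204.9    4.7]]
grip 0.58 [379.2 263. ] [[ 390.5 -208.5    0. ]] [[ 390.7 -207.4    4.4]]
jaw_mid 0.82 [322.8 194.8] [[566.5 -66.4   0. ]] [[569.2 -64.2  -4.5]]
riser 0.56 [312.2 138.1] [[719.8 -38.9   0. ]] [[721.  -38.3  -2.9]]
loupe 0.54 [294.1 120.4] [[769.8   9.9   0. ]] [[766.    8.7  14.4]]
drill_case 0.48 [380.  189.6] [[ 578.8 -215.7    0. ]] [[ 578.5 -214.1   12.6]]
key_fob 0.53 [433.5 213.4] [[ 515.6 -350.8    0. ]] [[ 515.6 -346.5   11.8]]
burr_pot 0.8 [217.9 226.8] [[484.7 208.3   0. ]] [[484.5 196.6  46.2]]
```

View pics/scene.png

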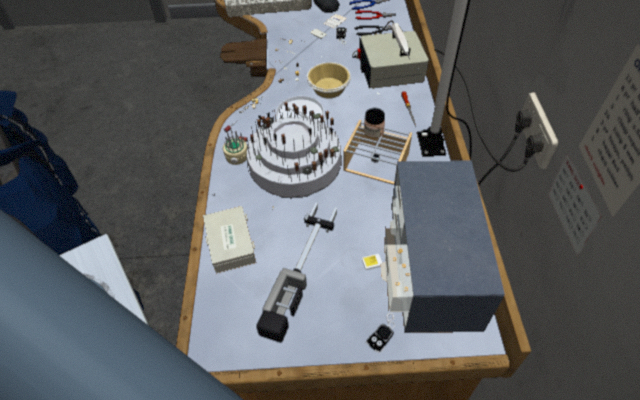

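View pics/top.png

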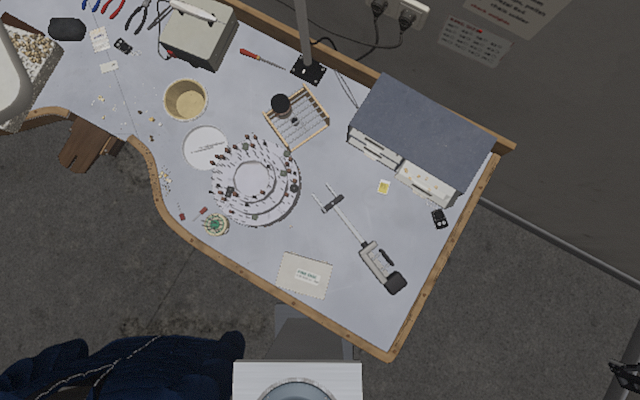

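The scene view shows the reacher from about (275,310) to (325,210), and the riser's open front edge from (345,170) to (402,182) with the loupe dark at about (373,160). The top view agrees: reacher (390,280) to (322,195), loupe (294,121). Next I fit the geometry.

Run:
```python
from h import *
for n in ['top','scene']:
    im,d=capture(n);c=calibration(n)
    for t in ['riser','reacher','loupe']:
        o=nets.outline_of(n,t)
        if not o: print(n,t,'none');continue
        m=o[0]['region'];v,u=np.nonzero(m&(d>0));P=world(c,d,np.c_[u,v])
        print(n,t,round(o[0]['score'],2),len(u),'zpct',np.percentile(P[:,2],[1,10,50,90,99]).round(1))
        if t=='riser': P=P[(P[:,2]>60)&(P[:,2]<78)]
        if t=='reacher': P=P[(P[:,2]>12)&(P[:,2]<60)]
        if t=='loupe': print(P.mean(0).round(1),P[P[:,2]>8].mean(0).round(1)); continue
        r=cv2.minAreaRect(P[:,:2].astype(np.float32));print(np.round(r[0],1),np.round(r[1],1),r[2],cv2.boxPoints(r).round(1).tolist())
        if t=='reacher':
            w=P[:,:2]-P[:,:2].mean(0);e=np.linalg.svd(w,full_matrices=False)[2][0];print('axis deg',np.degrees(np.arctan2(e[1],e[0])),P.mean(0))
    # height map around corridor
    v,u=np.mgrid[0:400,0:640];P=world(c,d,np.c_[u.ravel(),v.ravel()])
    k=(d.ravel()>0)&(P[:,0]>300)&(P[:,0]<850)&(P[:,1]>-400)&(P[:,1]<150)
    P=P[k];G=np.full((22,22),-1.);
    np.maximum.at(G,(((P[:,0]-300)/25).astype(int),((P[:,1]+400)/25).astype(int)),P[:,2])
    print(n);print('\n'.join(f'{300+25*i:4d} '+' '.join(f'{int(x):3d}' for x in G[i]) for i in range(22)))
```

```text
top riser 0.73 1589 zpct [-2.1  5.1 36.2 45.6 47.6]
[0. 0.] [0. 0.] 0.0 [[0.0, 0.0], [0.0, 0.0], [0.0, 0.0], [0.0, 0.0]]
top reacher 0.79 1353 zpct [-1.2  6.5 41.1 45.7 47.7]
[ 446.4 -167.2] [286.6  61.6] 38.348514556884766 [[314.8999938964844, -231.89999389648438], [353.20001220703125, -280.29998779296875], [577.9000244140625, -102.5], [539.7000122070312, -54.099998474121094]]
axis deg -143.69227018314038 [ 420.2051528  -180.59237026   38.58212812]
top loupe none
top
 300  -1  -1   8   9   3   3  47   5   4   3   5   2   4  47  44  44  33  10   9   6  -1  -1
 325  -1  -1   8   8   3  47  48  46   4   3   4   3  44  46  46  45  45  45  42   9   8  -1
 350  -1   9   9   4   5  46  47  47  47   5   4   2  46  47  47  47  46  44   4   5   8   9
 375   1   9   8   5   4   3  46  45  49  45   3   4  46  46  46  46  45  46   3   4   3   8
 400   8  11   5   4   3   5  47  46  47  48   4   2   3   3  44  45  45  46   3   3   4   4
 425  10   5   4   3   3   3   3  45  47  48   4   2   4   4   3   4   3   4   5   4   3   4
 450   9   5   5   3   3   3   3   3   4  32  31   4   4   2   4   3 
[... 3438 characters left out ...]
9   5   6   6   5   5   5  93  92 123 124 121 117
 675 153 155 154 154 154 153 153 154 153 153 150   6   5   5   5   9  72  88 100 125 121 100
 700 153 154 153 153 154 153 154 154 154 155 154   6   5   5  73  71  71  74  58 105 111  -1
 725 151 153 153 153 154 154 153 154 153 154 154   4  10  72  71  72  72  71  74   5   5   5
 750  75  72 152 154 154 154 154 154 154 153  -1  -1  71  72  72  74 128 129 126  73   5   5
 775  -1  73  74  72 153 155 154 154 153 151  -1  -1  -1  74  72  70 128 129 127  51   6   5
 800  -1  -1  72  74  73 153 154 155 153  -1  -1  -1  -1  71  74  71  71  72  -1  -1   0   4
 825  -1  -1  -1  -1  74  73  72 154  -1  -1  -1  -1  -1   5  73  74  66  -1   4  -1  -1   2
```

Emit:
move_arm --motion '[{"x":4.2,"y":-4.9,"z":0.5,"az":-3,"fingers":0},{"x":8.4,"y":-9.8,"z":1,"az":-6,"fingers":0},{"x":12.7,"y":-14.7,"z":1.5,"az":-9,"fingers":0},{"x":17,"y":-19.5,"z":2,"az":-12,"fingers":0},{"x":21.2,"y":-24.4,"z":3,"az":-15,"fingers":0},{"x":25.4,"y":-29.3,"z":4,"az":-16.2,"fingers":0},{"x":29.6,"y":-34.2,"z":5,"az":-16.2,"fingers":0},{"x":29.6,"y":-34.2,"z":5,"az":-16.2,"fingers":0}]' --squeeze 30

```text
$.motion[0]: bad value
```

Run:
```python
from h import *
s=readout.read_state();print(s['tool_pos'],s['orientation'],s['clock'],s['joints'])
im,d=capture('wrist');save('w1',im);c=calibration('wrist');print(c)
for t in ['reacher','grip','jaw_mid']:
    for r in nets.mark_of('wrist',t)[:1]:
        uv=np.array(r['xy'])*[640,400];print(t,r['score'],uv.round(),onplane(c,uv,26 if t=='grip' else 0).round(1))
v,u=np.mgrid[0:400:2,0:640:2];P=world(c,d,np.c_[u.ravel(),v.ravel()]);P=P[(d[::2,::2].ravel()>0)]
Q=P[(P[:,2]>38)&(P[:,2]<52)]
print(len(Q),Q.min(0),Q.max(0))
r=cv2.minAreaRect(Q[:,:2].astype(np.float32));print(r,cv2.boxPoints(r))
```

```text
[ 239.59910282 -631.05821352  231.3566632 ] [4.51168819e-05 9.83590445e-01 1.80415726e-01 1.75258461e-05] 1.4 [ 1.17907841  0.4685659  -0.04858636  1.53250273  0.02411749  1.14101365
 -0.08230486]
{'fovy': 68.33722732873801, 'cx': 315.1563325019292, 'cy': 199.8185648951668, 'position': array([ 304.18912947, -607.30552411,  374.7703193 ]), 'attitude': array([ 0.11230091,  0.81568153, -0.5622059 , -0.07730889])}Traceback (most recent call last):
  File "<stdin>", line 9, in <module>
    return umr_minimum(a, axis, None, out, keepdims, initial, where)
ValueError: zero-size array to reduction operation minimum which has no identity
```

View pics/w1.png

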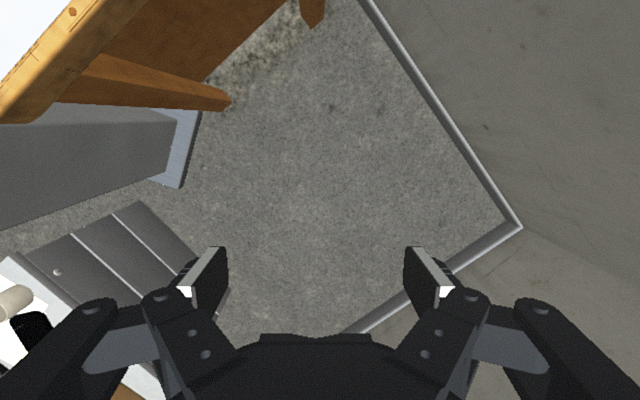

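The first move was refused, so the picture only shows the floor with the open fingers at (205,280) and (430,280). I'll retry with smaller steps.

Emit:
move_arm --motion '[{"x":3.7,"y":-4.2,"z":0.0,"ax":0,"ay":0,"az":-2,"fingers":0.0},{"x":7.4,"y":-8.5,"z":0,"ax":0,"ay":0,"az":-4,"fingers":0},{"x":11.1,"y":-12.8,"z":0,"ax":0,"ay":0,"az":-6,"fingers":0},{"x":14.8,"y":-17.1,"z":0,"ax":0,"ay":0,"az":-8,"fingers":0},{"x":18.5,"y":-21.4,"z":0,"ax":0,"ay":0,"az":-10,"fingers":0},{"x":22.2,"y":-25.7,"z":0,"ax":0,"ay":0,"az":-12,"fingers":0},{"x":25.9,"y":-30.0,"z":0,"ax":0,"ay":0,"az":-14,"fingers":0},{"x":29.6,"y":-34.2,"z":0,"ax":0,"ay":0,"az":-16.2,"fingers":0}]' --squeeze 30

```text
clock: 2.6
tool_pos: [395.5, -204.6, 231.8]
orientation: [0.001, 0.948, 0.318, 0.0]
wrist_force: [1.4, -0.3, -0.0]
finger_gap: 85.5
grasp_force: 0.0
```

Run:
```python
from h import *
s=readout.read_state();print(s['tool_pos'],s['orientation'],s['clock'],s['joints'])
im,d=capture('wrist');save('w2',im);c=calibration('wrist');print(c['position'])
for t in ['reacher','grip','jaw_mid']:
    for r in nets.mark_of('wrist',t)[:1]:
        uv=np.array(r['xy'])*[640,400];print(t,r['score'],uv.round(),onplane(c,uv,26 if t=='grip' else 0).round(1))
v,u=np.mgrid[0:400,0:640];P=world(c,d,np.c_[u.ravel(),v.ravel()]);k=(d.ravel()>0)&(P[:,2]>12)&(P[:,2]<55)
m=np.zeros((400,640),np.uint8);m.ravel()[k]=255
n,l,st,ce=cv2.connectedComponentsWithStats(m)
e=np.array([.8,.6]);q=np.array([-.6,.8])
for i in np.argsort(-st[1:,4])[:4]+1:
    Q=P[(l==i).ravel()];r=cv2.minAreaRect(Q[:,:2].astype(np.float32));print(st[i],Q.mean(0).round(1),np.round(r[0],1),r[1],r[2],cv2.boxPoints(r).round().tolist())
    if i==np.argmax(st[1:,4])+1:
        a=Q[:,:2]@e
        for lo in range(int(a.min()),int(a.max()),15):
            w=Q[(a>=lo)&(a<lo+15)]
            if len(w): b=w[:,:2]@q; print(lo,b.min().round(1),b.max().round(1),np.percentile(w[:,2],95).round(1))
```

```text
[ 395.48451167 -204.56040538  231.76709219] [5.78398967e-04 9.48171474e-01 3.17758349e-01 3.90782613e-04] 2.6 [ 0.70654021  0.10921904 -0.34788334  2.03431236  0.04454889  1.00366871
 -0.5873931 ]
[ 452.52573927 -155.86580993  375.67768193]
reacher 0.83 [313. 174.] [[ 395.4 -195.6    0. ]]
grip 0.84 [311. 179.] [[ 393.7 -195.3   26. ]]
[   89    21   146   148 10827] [370.  -12.7  42.9] [366.  -12.1] (125.54280853271484, 94.10572052001953) 74.70063781738281 [[304.0, -60.0], [395.0, -85.0], [428.0, 36.0], [337.0, 61.0]]
210 -253.0 -224.3 45.0
225 -272.3 -211.8 45.0
240 -291.6 -195.1 45.3
255 -300.9 -187.0 45.5
270 -294.6 -177.2 45.6
285 -288.1 -165.3 45.8
300 -271.4 -158.7 45.6
315 -259.5 -168.0 45.7
330 -248.0 -186.7 45.7
345 -241.9 -206.9 45.6
[ 281    0   65  244 5796] [ 428.6 -170.5   38.6] [ 439.2 -163.8] (262.7106018066406, 65.5918197631836) 37.95074462890625 [[315.0, -219.0], [356.0, -270.0], [563.0, -109.0], [523.0, -57.0]]
[   0  240  101   87 4525] [69.6  2.6 26. ] [74.3  7.2] (143.63243103027344, 60.73814392089844) 88.69134521484375 [[42.0, -64.0], [103.0, -65.0], [106.0, 78.0], [46.0, 80.0]]
[472   0  42  37 782] [ 641.9 -231.5   32.7] [ 642.2 -234. ] (23.194475173950195, 39.0317497253418) 5.839796543121338 [[629.0, -216.0], [633.0, -255.0], [656.0, -252.0], [652.0, -213.0]]
```

View pics/w2.png

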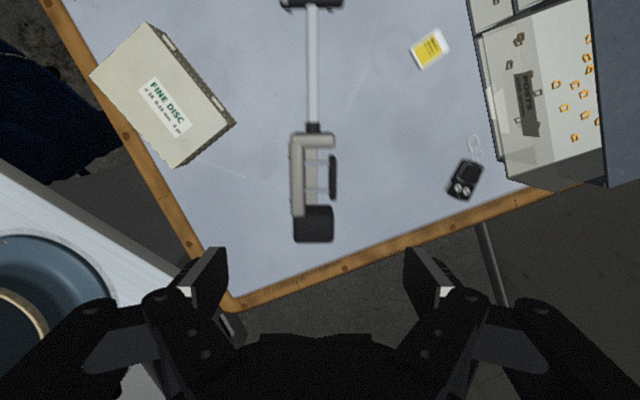

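The wrist view shows the reacher vertical at column 313: handle on the left (295), trigger plate on the right (333), rear end at row 242.

Run:
```python
from h import *
im,d=capture('wrist');c=calibration('wrist')
v,u=np.mgrid[0:260,270:365];P=world(c,d,np.c_[u.ravel(),v.ravel()])
P=P[P[:,2]>12]
T=P[(P[:,2]>24)&(P[:,2]<36)]
a=np.radians(37);e=np.array([np.cos(a),np.sin(a)]);q=np.array([-e[1],e[0]])
o=np.array([395.5,-204.6]);X=(P[:,:2]-o)@e;Y=(P[:,:2]-o)@q
for lo in range(-100,210,10):
    k=(X>=lo)&(X<lo+10)
    if k.sum()>3: print(lo,Y[k].min().round(1),Y[k].max().round(1),'med',np.median(Y[k]).round(1),'z',np.percentile(P[k,2],[5,50,95]).round(0))
print(X.min(),X.max())
```

```text
-90 -19.3 18.4 med 0.1 z [43. 44. 45.]
-80 -25.6 23.3 med -1.1 z [43. 45. 47.]
-70 -25.5 23.2 med -1.1 z [43. 45. 47.]
-60 -25.2 24.3 med -1.1 z [43. 45. 46.]
-50 -25.4 26.4 med -2.3 z [15. 43. 46.]
-40 9.5 26.1 med 17.6 z [42. 45. 47.]
-30 -26.8 27.3 med 11.7 z [28. 45. 46.]
-20 -28.1 25.6 med 6.2 z [27. 44. 46.]
-10 -28.1 25.3 med 12.5 z [34. 45. 47.]
0 -27.6 26.5 med 12.5 z [31. 45. 47.]
10 -27.3 26.3 med 2.4 z [28. 44. 46.]
20 -26.5 27.3 med 15.5 z [23. 45. 47.]
30 -24.6 25.7 med 5.4 z [42. 45. 47.]
40 -24.5 25.5 med -0.1 z [29. 45. 47.]
50 -8.0 8.1 med -0.0 z [27. 32. 34.]
60 -8.0 6.8 med -2.1 z [ 28.  33. 375.]
70 -5.6 5.7 med -0.0 z [27. 30. 32.]
80 -5.6 5.6 med -0.0 z [27. 31. 32.]
90 -5.6 5.6 med -0.1 z [27. 31. 32.]
100 -5.6 5.5 med -0.1 z [28. 31. 32.]
110 -5.5 5.4 med -0.1 z [27. 31. 32.]
120 -5.5 5.4 med -0.1 z [28. 31. 32.]
130 -5.5 5.3 med -0.1 z [28. 31. 32.]
140 -5.4 5.2 med -0.1 z [28. 31. 32.]
150 -5.4 5.2 med -0.1 z [28. 30. 33.]
160 -5.4 5.1 med -0.2 z [28. 31. 33.]
170 -32.5 32.9 med 0.8 z [20. 31. 36.]
180 -32.7 32.1 med -5.2 z [33. 35. 35.]
-81.44169700664237 180.83156651398602
```

Emit:
move_arm --motion '[{"x":0,"y":0,"z":5,"ax":0,"ay":0,"az":0,"fingers":0},{"x":0,"y":0,"z":10,"ax":0,"ay":0,"az":0,"fingers":0},{"x":0,"y":0,"z":15,"ax":0,"ay":0,"az":0,"fingers":0},{"x":0,"y":0,"z":19,"ax":0,"ay":0,"az":0,"fingers":0},{"x":0,"y":0,"z":21.5,"ax":0,"ay":0,"az":0,"fingers":0},{"x":0,"y":0,"z":22.6,"ax":0,"ay":0,"az":0,"fingers":0.15},{"x":0,"y":0,"z":22.6,"ax":0,"ay":0,"az":0,"fingers":0.25},{"x":0,"y":0,"z":22.6,"ax":0,"ay":0,"az":0,"fingers":0.3}]' --squeeze 30

```text
clock: 3.85
tool_pos: [395.2, -206.9, 6.1]
orientation: [0.001, 0.948, 0.317, 0.0]
wrist_force: [-0.3, 0.7, -0.3]
finger_gap: 59.9
grasp_force: 0.3
```

Emit:
move_arm --motion '[{"x":0,"y":0,"z":0,"ax":0,"ay":0,"az":0,"fingers":0.34},{"x":0,"y":0,"z":0,"ax":0,"ay":0,"az":0,"fingers":0.37},{"x":0,"y":0,"z":0,"ax":0,"ay":0,"az":0,"fingers":0.39},{"x":0,"y":0,"z":0,"ax":0,"ay":0,"az":0,"fingers":0.39},{"x":0,"y":0,"z":0,"ax":0,"ay":0,"az":0,"fingers":0.39}]' --squeeze 30

```text
clock: 4.47
tool_pos: [394.5, -205.7, 6.4]
orientation: [-0.0, 0.948, 0.317, -0.0]
wrist_force: [-4.8, 3.0, 12.9]
finger_gap: 52.4
grasp_force: 15.8
```

Emit:
move_arm --motion '[{"x":0,"y":0,"z":-0.6,"ax":0,"ay":0,"az":0,"fingers":0.39},{"x":0,"y":0,"z":-1.2,"ax":0,"ay":0,"az":0,"fingers":0.39},{"x":0,"y":0,"z":-1.8,"ax":0,"ay":0,"az":0,"fingers":0.39},{"x":0,"y":0,"z":-1.8,"ax":0,"ay":0,"az":0,"fingers":0.39},{"x":0,"y":0,"z":-1.8,"ax":0,"ay":0,"az":0,"fingers":0.39}]' --squeeze 30

```text
clock: 5.1
tool_pos: [394.9, -206.3, 23.3]
orientation: [0.0, 0.948, 0.317, -0.0]
wrist_force: [0.0, -0.3, -3.6]
finger_gap: 52.5
grasp_force: 12.5
```

```bash
cat > reach.py <<'E'
from h import *
# reacher tube and head in riser-ish axes, from cameras
def fit(n,o,a):
    im,d=capture(n);c=calibration(n);v,u=np.mgrid[0:400,0:640];P=world(c,d,np.c_[u.ravel(),v.ravel()])[d.ravel()>0]
    e=np.array([np.cos(a),np.sin(a)]);q=np.array([-e[1],e[0]])
    X=(P[:,:2]-o)@e;Y=(P[:,:2]-o)@q
    k=(X>75)&(X<172)&(abs(Y)<14)&(P[:,2]>20)
    p=np.polyfit(X[k],Y[k],1); z=[(lo,np.percentile(P[k&(X>=lo)&(X<lo+25),2],80).round(1)) for lo in (75,100,125,147)]
    h=(X>172)&(X<202)&(abs(Y)<40)&(P[:,2]>20)
    j=(X>200)&(X<250)&(abs(Y)<40)&(P[:,2]>10)
    print(n,'yaw err deg',np.degrees(p[0]).round(2),'y0',p[1].round(1),'tube top z',z,'head x',np.percentile(X[h],[3,97]).round(1),'y',np.percentile(Y[h],[2,98]).round(1),'jaw xmax',X[j].max().round(1) if j.any() else None,'jaw y',np.percentile(Y[j],[2,98]).round(1) if j.any() else None, 'jawz',np.percentile(P[j,2],[10,50,90]).round(1) if j.any() else None)
    return im,d,c
E
python3 - <<'E'
from reach import *
s=readout.read_state();print(s['tool_pos'],s['orientation'],s['finger_gap'],s['grasp_force'],s['wrist_force'],s['wrist_torque'])
for n in ['top','wrist','scene']: fit(n,s['tool_pos'][:2],np.radians(37))
E
```

```text
[ 394.8979269  -206.33691431   23.28418588] [ 3.16249258e-05  9.48377236e-01  3.17144473e-01 -1.70351258e-05] 52.4622516507829 12.53311112523079 [ 0.03022261 -0.28868507 -3.59942329] [-0.02598513  0.03511595  0.00126378]
top yaw err deg 0.15 y0 -0.8 tube top z [(75, np.float64(47.6)), (100, np.float64(47.4)), (125, np.float64(48.4)), (147, np.float64(48.5))] head x [175.4 198.7] y [-31.4  30.8] jaw xmax 239.5 jaw y [-21.9  27.6] jawz [30.8 38.1 40.4]Traceback (most recent call last):
  File "<stdin>", line 3, in <module>
  File "reach.py", line 8, in fit
    p=np.polyfit(X[k],Y[k],1); z=[(lo,np.percentile(P[k&(X>=lo)&(X<lo+25),2],80).round(1)) for lo in (75,100,125,147)]
                                      ~~~~~~~~~~~~~^^^^^^^^^^^^^^^^^^^^^^^^^^^^^
    return _quantile_unchecked(
        a, q, axis, out, overwrite_input, method, keepdims, weights)
    return _ureduce(a,
                    func=_quantile_ureduce_func,
    ...<5 lines>...
                    overwrite_input=overwrite_input,
                    method=method)
    r = func(a, **kwargs)
    result = _quantile(arr,
                       quantiles=q,
    ...<2 lines>...
                       out=out,
                       weights=wgt)
    slices_having_nans = np.isnan(arr[-1, ...])
                                  ~~~^^^^^^^^^
IndexError: index -1 is out of bounds for axis 0 with size 0
```

Emit:
move_arm --motion '[{"x":0,"y":1.7,"z":0,"ax":0,"ay":0,"az":0,"fingers":0.39},{"x":1.8,"y":3.4,"z":0,"ax":0,"ay":0,"az":0,"fingers":0.39},{"x":3.6,"y":5,"z":0,"ax":0,"ay":0,"az":0,"fingers":0.39},{"x":5.4,"y":5,"z":0,"ax":0,"ay":0,"az":0,"fingers":0.39},{"x":7.2,"y":5,"z":0,"ax":0,"ay":0,"az":0,"fingers":0.39},{"x":8.8,"y":5,"z":0,"ax":0,"ay":0,"az":0,"fingers":0.39},{"x":8.8,"y":5,"z":0,"ax":0,"ay":0,"az":0,"fingers":0.39},{"x":8.8,"y":5,"z":0,"ax":0,"ay":0,"az":0,"fingers":0.39}]' --squeeze 30

```text
clock: 6.2
tool_pos: [494.5, -193.4, 23.2]
orientation: [-0.0, 0.948, 0.317, -0.001]
wrist_force: [-0.6, -0.1, -3.1]
finger_gap: 52.4
grasp_force: 12.5
```

Run:
```python
from reach import *
s=readout.read_state();print(s['tool_pos'],s['finger_gap'],s['grasp_force'])
im,d,c=fit('top',s['tool_pos'][:2],np.radians(37))
iw,dw=capture('wrist');cw=calibration('wrist');isc,ds=capture('scene');cs=calibration('scene')
for n,cc,dd in [('top',c,d),('wrist',cw,dw),('scene',cs,ds)]:
    for t in ['loupe','riser','jaw_mid']:
        for r in nets.mark_of(n,t)[:2]:
            uv=np.array(r['xy'])*[640,400];print(n,t,round(r['score'],2),uv.round(1),onplane(cc,uv,{'jaw_mid':25}.get(t,0)).round(1),world(cc,dd,uv).round(1))
a=iw[0:200,220:420];b=isc[110:200,325:425];t=im[70:170,240:340]
f=lambda x,h:cv2.resize(x,(400,h))
save('m1',np.vstack([f(a,300),]) if 0 else np.hstack([cv2.resize(a,(400,400)),np.vstack([cv2.resize(b,(240,200)),cv2.resize(t,(240,200))])]))
```

```text
[ 494.53453697 -193.44203389   23.17925774] 52.393883669525216 12.534200549125671
top yaw err deg -0.05 y0 -0.2 tube top z [(75, np.float64(48.1)), (100, np.float64(47.6)), (125, np.float64(48.1)), (147, np.float64(48.0))] head x [175.5 199.9] y [-30.5  31.3] jaw xmax 239.0 jaw y [-21.8  27.6] jawz [25.5 37.4 39.9]
top loupe 0.68 [375.  223.7] [[ 490.1 -200.4    0. ]] [[ 470.  -152.9  398.9]]
top riser 0.73 [311.6 138.1] [[719.8 -37.4   0. ]] [[ 7.20e+02 -3.58e+01  7.00e-01]]
top jaw_mid 0.62 [319.2 156.3] [[663.7 -58.2  25. ]] [[ 6.706e+02 -5.690e+01 -1.000e-01]]
scene loupe 0.5 [372.4 158.1] [[765.5  15.    0. ]] [[723.6 -34.1  68.6]]
scene riser 0.93 [368.  176.1] [[722.2 -26.1   0. ]] [[717.1 -32.4   9.6]]
scene jaw_mid 0.88 [359.7 183.3] [[679.9 -50.2  25. ]] [[692.5 -31.2  -0.7]]
```

View pics/m1.png

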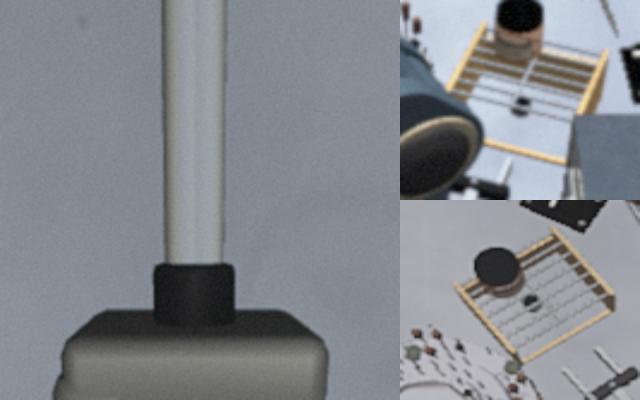

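The mosaic shows the loupe as a dark disc behind the wires, at about scene (376,156) and top (295,121). Both jaws are just in front of the riser mouth.

Run:
```python
from h import *
for n,(u0,v0,r) in {'top':(295,121,7),'scene':(376,156,7)}.items():
    im,d=capture(n);c=calibration(n);g=im.max(2).astype(int)
    sub=g[v0-r:v0+r+1,u0-r:u0+r+1];print(sub[::1,::1].tolist() if n=='top' else '')
    m=sub<95;vv,uu=np.nonzero(m);uv=[u0-r+(uu.min()+uu.max())/2,v0-r+(vv.min()+vv.max())/2];uvm=[u0-r+uu.mean(),v0-r+vv.mean()]
    print(n,m.sum(),uv,uvm,[onplane(c,uvm,z).round(1).tolist() for z in (7,14)])
    v,u=np.mgrid[0:400,0:640];P=world(c,d,np.c_[u.ravel(),v.ravel()])
    k=(P[:,2]>62)&(P[:,2]<80)&(np.hypot(P[:,0]-764,P[:,1])<100)&((P[:,0]-720)*.8+(P[:,1]+35)*.6>-15)
    k=(cv2.morphologyEx(k.reshape(400,640).astype(np.uint8),cv2.MORPH_OPEN,np.ones((2,2)))>0).ravel()
    rr=cv2.minAreaRect(P[k,:2].astype(np.float32));print(k.sum(),rr,cv2.boxPoints(rr).round(1).tolist())
```

```text
[[85, 87, 110, 160, 180, 167, 155, 162, 146, 133, 163, 172, 173, 170, 171], [86, 97, 142, 178, 175, 172, 158, 148, 157, 159, 173, 170, 170, 171, 171], [100, 138, 166, 171, 173, 159, 147, 145, 155, 178, 171, 172, 172, 164, 162], [138, 169, 173, 161, 142, 111, 109, 121, 110, 154, 164, 164, 174, 161, 150], [152, 179, 162, 136, 92, 40, 52, 59, 64, 122, 160, 164, 172, 159, 150], [154, 156, 128, 106, 59, 41, 44, 41, 33, 99, 153, 167, 157, 142, 162], [153, 156, 129, 96, 45, 42, 40, 34, 51, 121, 151, 143, 158, 153, 172], [166, 177, 158, 91, 31, 37, 52, 110, 150, 148, 131, 129, 160, 163, 162], [174, 178, 173, 126, 43, 50, 116, 157, 154, 121, 98, 138, 160, 157, 152], [175, 179, 176, 144, 117, 156, 156, 142, 105, 78, 93, 152, 163, 151, 153], [177, 179, 177, 157, 157, 160, 114, 90, 77, 91, 135, 172, 166, 152, 149], [172, 166, 175, 161, 147, 125, 74, 61, 80, 126, 169, 176, 172, 164, 146], [164, 154, 153, 147, 165, 163, 153, 148, 152, 165, 170, 165, 169, 158, 144], [156, 139, 147, 165, 181, 181, 179, 177, 177, 174, 164, 151, 137, 136, 162], [148, 161, 171, 181, 178, 176, 175, 162, 157, 173, 157, 150, 148, 154, 172]]
top 32 [np.float64(293.0), np.float64(119.5)] [np.float64(293.6875), np.float64(120.28125)] [[[767.8, 10.2, 7.0]], [[765.4, 9.5, 14.0]]]
514 ((655.7418212890625, -63.884857177734375), (408.5116271972656, 156.32559204101562), 27.349502563476562) [[438.3999938964844, -88.30000305175781], [510.20001220703125, -227.10000610351562], [873.0999755859375, -39.5], [801.2999877929688, 99.4000015258789]]

scene 25 [np.float64(375.0), np.float64(157.5)] [np.float64(375.04), np.float64(157.48)] [[[767.7, 8.0, 7.0]], [[763.5, 2.9, 14.0]]]
730 ((522.5806274414062, -242.253173828125), (958.5319213867188, 145.52528381347656), 44.452754974365234) [[129.5, -526.0], [231.39999389648438, -629.7999877929688], [915.7000122070312, 41.400001525878906], [813.7000122070312, 145.3000030517578]]
```

Emit:
move_arm --motion '[{"x":1,"y":0.4,"z":0.5,"ax":0,"ay":0,"az":0,"fingers":0.39},{"x":2.7,"y":0.4,"z":0.5,"ax":0,"ay":0,"az":0,"fingers":0.39},{"x":4.5,"y":0.4,"z":0.5,"ax":0,"ay":0,"az":0,"fingers":0.39},{"x":6.3,"y":0.4,"z":0.5,"ax":0,"ay":0,"az":0,"fingers":0.39},{"x":8,"y":0.4,"z":0.5,"ax":0,"ay":0,"az":0,"fingers":0.39},{"x":9.5,"y":0.4,"z":0.5,"ax":0,"ay":0,"az":0,"fingers":0.39},{"x":10,"y":0.4,"z":0.5,"ax":0,"ay":0,"az":0,"fingers":0.39},{"x":10,"y":0.4,"z":0.5,"ax":0,"ay":0,"az":0,"fingers":0.39}]' --squeeze 30

```text
clock: 7.9
tool_pos: [577.6, -136.2, 18.2]
orientation: [0.0, 0.948, 0.317, -0.0]
wrist_force: [-0.4, 0.3, -3.2]
finger_gap: 52.4
grasp_force: 12.5
```

Run:
```python
from h import *
s=readout.read_state();print(s['tool_pos'],s['wrist_force'])
im,d=capture('top');b,_=capture('scene')
save('m2',np.hstack([cv2.resize(im[80:160,250:340],(450,400),interpolation=cv2.INTER_CUBIC),cv2.resize(b[110:200,335:415],(350,400),interpolation=cv2.INTER_CUBIC)]))
# predicted pixels of jaw inner corners, top
a=np.radians(37);e=np.array([np.cos(a),np.sin(a)]);q=np.array([-e[1],e[0]])
c=calibration('top');f=200/np.tan(np.radians(c['fovy'])/2)
for X,Y,z in [(240,-16,34),(240,19,34),(222,2,34),(187,0,50)]:
    p=np.r_[s['tool_pos'][:2]+e*X+q*Y,z];k=rot(c['attitude']).T@(p-c['position']);uv=k[:2]/k[2]*f+[c['cx'],c['cy']];print(X,Y,uv.round(1),((uv-[250,80])*5).round())
```

```text
[ 577.57671412 -136.23077918   18.23321912] [-0.43203444  0.30707676 -3.16636908]
240 -16 [298.3 112.7] [242. 164.]
240 19 [287.6 120.7] [188. 203.]
222 2 [296.9 122. ] [235. 210.]
187 0 [305.2 130. ] [276. 250.]
```

View pics/m2.png

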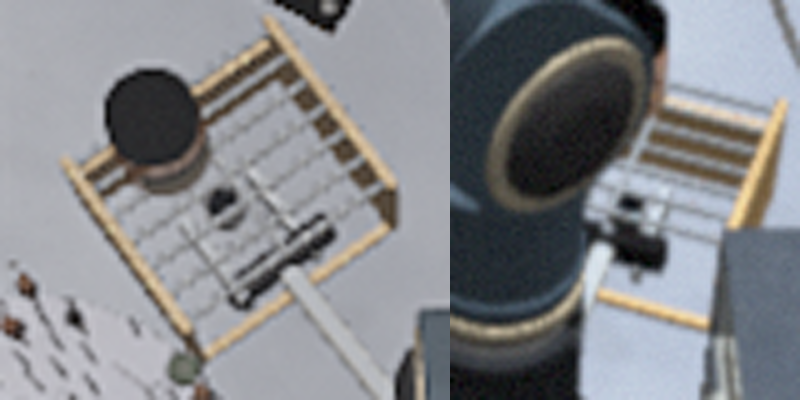

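The mosaic shows the loupe at (227,208) between the jaw tips at (250,172) and (185,222), with the cross-head inside the frame. It's about 15 mm further in and 2 mm to the right.

Emit:
move_arm --motion '[{"x":0.5,"y":0.2,"z":0,"ax":0,"ay":0,"az":0,"fingers":0.39},{"x":1,"y":0.2,"z":0,"ax":0,"ay":0,"az":0,"fingers":0.39},{"x":1.4,"y":0.2,"z":0,"ax":0,"ay":0,"az":0,"fingers":0.39},{"x":1.4,"y":0.2,"z":0.3,"ax":0,"ay":0,"az":0,"fingers":0.39},{"x":1.4,"y":0.2,"z":0.6,"ax":0,"ay":0,"az":0,"fingers":0.39},{"x":1.4,"y":0.2,"z":0.9,"ax":0,"ay":0,"az":0,"fingers":0.39},{"x":1.4,"y":0.2,"z":0.9,"ax":0,"ay":0,"az":0,"fingers":0.39},{"x":1.4,"y":0.2,"z":0.9,"ax":0,"ay":0,"az":0,"fingers":0.39}]' --squeeze 30

```text
clock: 9.0
tool_pos: [590.0, -129.5, 9.3]
orientation: [0.0, 0.948, 0.317, 0.0]
wrist_force: [0.8, 0.5, -2.4]
finger_gap: 52.3
grasp_force: 12.5
```

Emit:
move_arm --motion '[{"x":0,"y":0,"z":0,"ax":0,"ay":0,"az":0,"fingers":0.41},{"x":0,"y":0,"z":0,"ax":0,"ay":0,"az":0,"fingers":0.43},{"x":0,"y":0,"z":-0.1,"ax":0,"ay":0,"az":0,"fingers":0.45},{"x":0,"y":0,"z":-0.1,"ax":0,"ay":0,"az":0,"fingers":0.45},{"x":0,"y":0,"z":-0.1,"ax":0,"ay":0,"az":0,"fingers":0.45}]' --squeeze 30

```text
clock: 9.62
tool_pos: [590.1, -129.5, 10.4]
orientation: [0.0, 0.948, 0.317, 0.0]
wrist_force: [-0.1, 0.1, -3.0]
finger_gap: 47.2
grasp_force: 14.5
```

Emit:
move_arm --motion '[{"x":0,"y":0,"z":0,"ax":0,"ay":0,"az":0,"fingers":0.465},{"x":0,"y":0,"z":0,"ax":0,"ay":0,"az":0,"fingers":0.48},{"x":0,"y":0,"z":0,"ax":0,"ay":0,"az":0,"fingers":0.48},{"x":0,"y":0,"z":0,"ax":0,"ay":0,"az":0,"fingers":0.48}]' --squeeze 30

```text
clock: 10.12
tool_pos: [590.0, -129.5, 10.3]
orientation: [0.0, 0.948, 0.317, 0.0]
wrist_force: [0.2, 0.4, -2.6]
finger_gap: 44.5
grasp_force: 15.5
```

Emit:
move_arm --motion '[{"x":0,"y":0,"z":0,"ax":0,"ay":0,"az":0,"fingers":0.49},{"x":0,"y":0,"z":0,"ax":0,"ay":0,"az":0,"fingers":0.5},{"x":0,"y":0,"z":0,"ax":0,"ay":0,"az":0,"fingers":0.5},{"x":0,"y":0,"z":0,"ax":0,"ay":0,"az":0,"fingers":0.5}]' --squeeze 30

```text
clock: 10.62
tool_pos: [590.0, -129.5, 10.3]
orientation: [0.0, 0.948, 0.317, 0.0]
wrist_force: [-1.1, 0.6, -2.8]
finger_gap: 43.3
grasp_force: 16.2
```

Emit:
move_arm --motion '[{"x":0,"y":0,"z":0,"ax":0,"ay":0,"az":0,"fingers":0.51},{"x":0,"y":0,"z":0,"ax":0,"ay":0,"az":0,"fingers":0.515},{"x":0,"y":0,"z":0,"ax":0,"ay":0,"az":0,"fingers":0.515},{"x":0,"y":0,"z":0,"ax":0,"ay":0,"az":0,"fingers":0.515}]' --squeeze 30

```text
clock: 11.12
tool_pos: [590.0, -129.5, 10.4]
orientation: [0.0, 0.948, 0.317, 0.0]
wrist_force: [-0.2, 0.1, -3.2]
finger_gap: 41.9
grasp_force: 16.7
```

Emit:
move_arm --motion '[{"x":0,"y":0,"z":-0.05,"ax":0,"ay":0,"az":0,"fingers":0.525},{"x":0,"y":0,"z":-0.05,"ax":0,"ay":0,"az":0,"fingers":0.53},{"x":0,"y":0,"z":-0.05,"ax":0,"ay":0,"az":0,"fingers":0.53},{"x":0,"y":0,"z":-0.05,"ax":0,"ay":0,"az":0,"fingers":0.53}]' --squeeze 30

```text
clock: 11.62
tool_pos: [590.0, -129.5, 10.8]
orientation: [0.0, 0.948, 0.317, 0.0]
wrist_force: [-0.3, -0.5, -3.2]
finger_gap: 40.6
grasp_force: 17.2
```

Emit:
move_arm --motion '[{"x":0,"y":0,"z":0,"ax":0,"ay":0,"az":0,"fingers":0.54},{"x":0,"y":0,"z":0,"ax":0,"ay":0,"az":0,"fingers":0.545},{"x":0,"y":0,"z":0,"ax":0,"ay":0,"az":0,"fingers":0.545},{"x":0,"y":0,"z":0,"ax":0,"ay":0,"az":0,"fingers":0.545}]' --squeeze 30

```text
clock: 12.12
tool_pos: [590.0, -129.5, 10.8]
orientation: [0.0, 0.948, 0.317, 0.0]
wrist_force: [-0.7, -0.2, -3.5]
finger_gap: 39.3
grasp_force: 17.7
```

Emit:
move_arm --motion '[{"x":0,"y":0,"z":0,"ax":0,"ay":0,"az":0,"fingers":0.55},{"x":0,"y":0,"z":0,"ax":0,"ay":0,"az":0,"fingers":0.56},{"x":0,"y":0,"z":0,"ax":0,"ay":0,"az":0,"fingers":0.56},{"x":0,"y":0,"z":0,"ax":0,"ay":0,"az":0,"fingers":0.56}]' --squeeze 30

```text
clock: 12.62
tool_pos: [590.0, -129.5, 10.8]
orientation: [0.0, 0.948, 0.317, 0.0]
wrist_force: [-0.5, -0.5, -2.6]
finger_gap: 38.1
grasp_force: 18.2
```

Emit:
move_arm --motion '[{"x":0,"y":0,"z":0,"ax":0,"ay":0,"az":0,"fingers":0.565},{"x":0,"y":0,"z":0,"ax":0,"ay":0,"az":0,"fingers":0.575},{"x":0,"y":0,"z":0,"ax":0,"ay":0,"az":0,"fingers":0.575},{"x":0,"y":0,"z":0,"ax":0,"ay":0,"az":0,"fingers":0.575}]' --squeeze 30

```text
clock: 13.12
tool_pos: [590.0, -129.5, 10.8]
orientation: [0.0, 0.948, 0.317, 0.0]
wrist_force: [-0.9, -0.3, -2.8]
finger_gap: 36.9
grasp_force: 18.8
```

Emit:
move_arm --motion '[{"x":0,"y":0,"z":0,"ax":0,"ay":0,"az":0,"fingers":0.58},{"x":0,"y":0,"z":0,"ax":0,"ay":0,"az":0,"fingers":0.585},{"x":0,"y":0,"z":0,"ax":0,"ay":0,"az":0,"fingers":0.585},{"x":0,"y":0,"z":0,"ax":0,"ay":0,"az":0,"fingers":0.585}]' --squeeze 30

```text
clock: 13.62
tool_pos: [590.0, -129.5, 10.8]
orientation: [0.0, 0.948, 0.317, 0.0]
wrist_force: [-0.3, 0.1, -2.7]
finger_gap: 35.9
grasp_force: 20.0
```

Emit:
move_arm --motion '[{"x":0,"y":0,"z":0,"ax":0,"ay":0,"az":0,"fingers":0.59},{"x":0,"y":0,"z":0,"ax":0,"ay":0,"az":0,"fingers":0.595},{"x":0,"y":0,"z":0,"ax":0,"ay":0,"az":0,"fingers":0.595},{"x":0,"y":0,"z":0,"ax":0,"ay":0,"az":0,"fingers":0.595}]' --squeeze 30

```text
clock: 14.12
tool_pos: [590.0, -129.5, 10.8]
orientation: [0.0, 0.948, 0.317, 0.0]
wrist_force: [-0.3, -0.4, -2.4]
finger_gap: 34.8
grasp_force: 22.7
```

Emit:
move_arm --motion '[{"x":0,"y":0,"z":0,"ax":0,"ay":0,"az":0,"fingers":0.6},{"x":0,"y":0,"z":0,"ax":0,"ay":0,"az":0,"fingers":0.604},{"x":0,"y":0,"z":0,"ax":0,"ay":0,"az":0,"fingers":0.604},{"x":0,"y":0,"z":0,"ax":0,"ay":0,"az":0,"fingers":0.604},{"x":0,"y":0,"z":0,"ax":0,"ay":0,"az":0,"fingers":0.604}]' --squeeze 30

```text
clock: 14.75
tool_pos: [590.1, -129.5, 10.9]
orientation: [0.0, 0.948, 0.317, 0.0]
wrist_force: [0.2, -0.2, -1.9]
finger_gap: 34.0
grasp_force: 25.1
```

Emit:
move_arm --motion '[{"x":0,"y":0,"z":-0.3,"ax":0,"ay":0,"az":0,"fingers":0.604},{"x":0,"y":0,"z":-0.6,"ax":0,"ay":0,"az":0,"fingers":0.604},{"x":0,"y":0,"z":-0.9,"ax":0,"ay":0,"az":0,"fingers":0.604},{"x":0,"y":0,"z":-1.2,"ax":0,"ay":0,"az":0,"fingers":0.604},{"x":0,"y":0,"z":-1.3,"ax":0,"ay":0,"az":0,"fingers":0.604},{"x":0,"y":0,"z":-1.3,"ax":0,"ay":0,"az":0,"fingers":0.604}]' --squeeze 30

```text
clock: 15.5
tool_pos: [590.0, -129.5, 23.9]
orientation: [0.0, 0.948, 0.317, 0.0]
wrist_force: [0.2, -0.3, -3.4]
finger_gap: 34.3
grasp_force: 25.0
```

Run:
```python
from h import *
s=readout.read_state();print(s['tool_pos'],s['wrist_force'],s['grasp_force'],s['finger_gap'])
im,d=capture('top');b,_=capture('scene')
save('m3',np.hstack([cv2.resize(im[80:160,250:340],(450,400),interpolation=cv2.INTER_CUBIC),cv2.resize(b[110:200,335:415],(350,400),interpolation=cv2.INTER_CUBIC)]))
```

```text
[ 590.01042965 -129.48946851   23.91011414] [ 0.17416603 -0.33815916 -3.35755852] 24.995340406894684 34.28004096831046
```

View pics/m3.png

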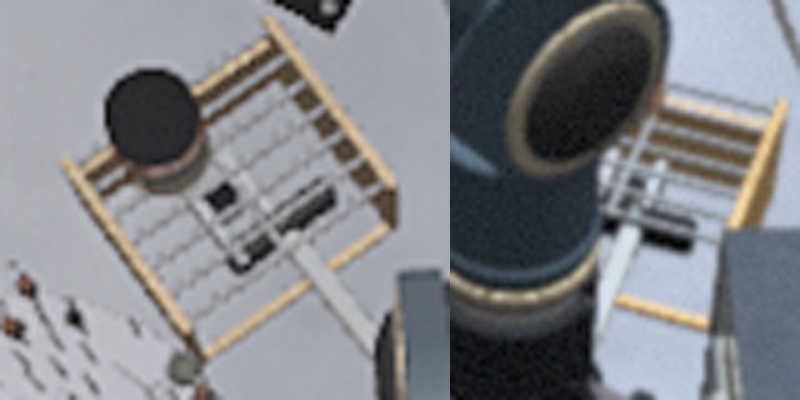

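The loupe at (222,195) is gripped between the jaws. Now I draw it straight out.

Emit:
move_arm --motion '[{"x":-0.8,"y":0,"z":0,"ax":0,"ay":0,"az":0,"fingers":0.604},{"x":-2.2,"y":0,"z":0,"ax":0,"ay":0,"az":0,"fingers":0.604},{"x":-3.8,"y":0,"z":0,"ax":0,"ay":0,"az":0,"fingers":0.604},{"x":-5.4,"y":0,"z":0,"ax":0,"ay":0,"az":0,"fingers":0.604},{"x":-7,"y":0,"z":0,"ax":0,"ay":0,"az":0,"fingers":0.604},{"x":-8.6,"y":0,"z":0,"ax":0,"ay":0,"az":0,"fingers":0.604},{"x":-10.2,"y":0,"z":0,"ax":0,"ay":0,"az":0,"fingers":0.604},{"x":-11,"y":0,"z":0,"ax":0,"ay":0,"az":0,"fingers":0.604}]' --squeeze 30

```text
clock: 16.6
tool_pos: [501.0, -196.7, 23.8]
orientation: [0.0, 0.949, 0.317, -0.0]
wrist_force: [-0.2, 0.7, -3.6]
finger_gap: 34.1
grasp_force: 24.8
```

Emit:
move_arm --motion '[{"x":-0.8,"y":0,"z":0,"ax":0,"ay":0,"az":0,"fingers":0.604},{"x":-0.8,"y":0,"z":0,"ax":0,"ay":0,"az":0,"fingers":0.604},{"x":-0.8,"y":0,"z":0,"ax":0,"ay":0,"az":0,"fingers":0.604}]' --squeeze 30

```text
clock: 16.98
tool_pos: [496.3, -200.1, 23.9]
orientation: [0.0, 0.948, 0.317, 0.0]
wrist_force: [0.1, 0.9, -3.5]
finger_gap: 34.0
grasp_force: 24.8
```

Run:
```python
from reach import *
s=readout.read_state();print(s['tool_pos'],s['wrist_force'],s['grasp_force'],s['finger_gap'])
im,d,c=fit('top',s['tool_pos'][:2],np.radians(37))
a=np.radians(37);e=np.array([np.cos(a),np.sin(a)]);q=np.array([-e[1],e[0]])
v,u=np.mgrid[0:400,0:640];P=world(c,d,np.c_[u.ravel(),v.ravel()]);X=(P[:,:2]-s['tool_pos'][:2])@e;Y=(P[:,:2]-s['tool_pos'][:2])@q
g=im.max(2).ravel()
k=(X>202)&(X<250)&(abs(Y+9)<12)&(g<100);print('loupe',k.sum(),X[k].mean(),Y[k].mean(),np.percentile(P[k,2],[10,50,90]),P[k].mean(0))
for n in['drill_case','key_fob','burr_pot']:
    for r in nets.mark_of('top',n)[:1]: print(n,onplane(c,np.array(r['xy'])*[640,400],0).round(1))
save('m4',cv2.resize(im[110:220,270:400],(780,600*110*780//130//660 if 0 else 600),interpolation=cv2.INTER_CUBIC))
```

```text
[ 496.30979106 -200.11116491   23.91881977] [ 0.06559313  0.90195687 -3.51752903] 24.76390779018402 34.00235781856571
top yaw err deg 0.02 y0 -8.5 tube top z [(75, np.float64(45.4)), (100, np.float64(45.5)), (125, np.float64(46.1)), (147, np.float64(46.2))] head x [174.7 199.1] y [-37.4  22.3] jaw xmax 238.2 jaw y [-13.2  19.4] jawz [23.2 29.9 37.3]
loupe 19 221.8460532885172 -1.4031196282353486 [23.29235747 24.30635326 26.83788063] [674.32834545 -67.72145837  23.45701841]
key_fob [[ 523.4 -362.7    0. ]]
burr_pot [[489.6 207.4   0. ]]
```

View pics/m4.png

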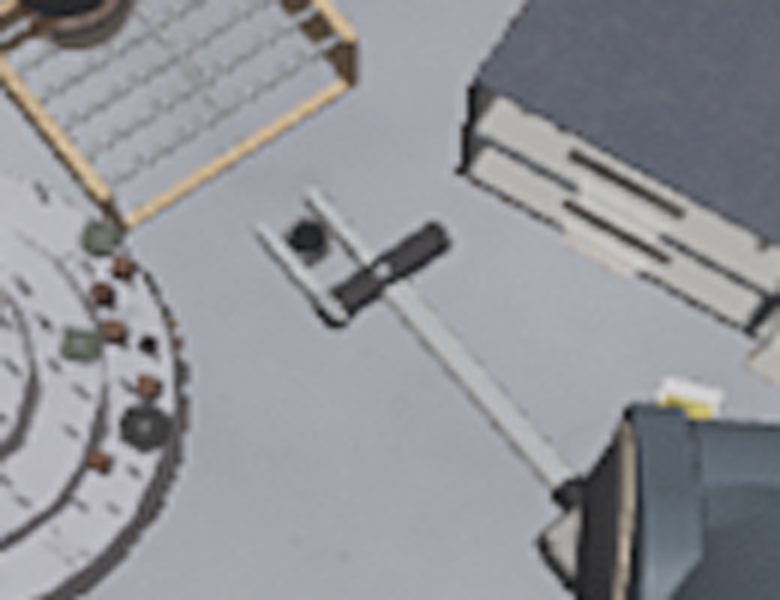

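The loupe hangs in the jaws at (307,238), clear in front of the riser edge. Now I lower it.

Emit:
move_arm --motion '[{"x":0,"y":0,"z":0.3,"ax":0,"ay":0,"az":0,"fingers":0.604},{"x":0,"y":0,"z":0.6,"ax":0,"ay":0,"az":0,"fingers":0.604},{"x":0,"y":0,"z":0.9,"ax":0,"ay":0,"az":0,"fingers":0.604},{"x":0,"y":0,"z":1.1,"ax":0,"ay":0,"az":0,"fingers":0.604},{"x":0,"y":0,"z":1.2,"ax":0,"ay":0,"az":0,"fingers":0.604},{"x":0,"y":0,"z":1.27,"ax":0,"ay":0,"az":0,"fingers":0.604},{"x":0,"y":0,"z":1.27,"ax":0,"ay":0,"az":0,"fingers":0.604},{"x":0,"y":0,"z":1.27,"ax":0,"ay":0,"az":0,"fingers":0.604}]' --squeeze 30

```text
clock: 18.18
tool_pos: [495.8, -200.5, 11.2]
orientation: [0.0, 0.948, 0.317, 0.0]
wrist_force: [-0.1, -0.1, -2.3]
finger_gap: 34.5
grasp_force: 24.6
```

Emit:
move_arm --motion '[{"x":0,"y":0,"z":0.05,"ax":0,"ay":0,"az":0,"fingers":0.604},{"x":0,"y":0,"z":0.05,"ax":0,"ay":0,"az":0,"fingers":0.604},{"x":0,"y":0,"z":0.05,"ax":0,"ay":0,"az":0,"fingers":0.604}]' --squeeze 30

```text
clock: 18.55
tool_pos: [495.8, -200.5, 10.7]
orientation: [0.0, 0.948, 0.317, 0.0]
wrist_force: [-0.5, -0.6, -1.8]
finger_gap: 34.5
grasp_force: 24.5
```

Emit:
move_arm --motion '[{"x":0,"y":0,"z":0,"ax":0,"ay":0,"az":0,"fingers":0.59},{"x":0,"y":0,"z":0,"ax":0,"ay":0,"az":0,"fingers":0.575},{"x":0,"y":0,"z":0,"ax":0,"ay":0,"az":0,"fingers":0.55},{"x":0,"y":0,"z":0,"ax":0,"ay":0,"az":0,"fingers":0.52},{"x":0,"y":0,"z":0,"ax":0,"ay":0,"az":0,"fingers":0.48},{"x":0,"y":0,"z":0,"ax":0,"ay":0,"az":0,"fingers":0.44},{"x":0,"y":0,"z":0,"ax":0,"ay":0,"az":0,"fingers":0.4},{"x":0,"y":0,"z":0,"ax":0,"ay":0,"az":0,"fingers":0.39}]' --squeeze 30

```text
clock: 19.55
tool_pos: [495.8, -200.5, 10.6]
orientation: [0.0, 0.948, 0.317, 0.0]
wrist_force: [0.2, 0.4, -2.3]
finger_gap: 52.2
grasp_force: 12.6
```

```bash
cat > look.py <<'E'
from reach import *
s=readout.read_state();print(s['tool_pos'],s['wrist_force'],s['grasp_force'],s['finger_gap'])
im,d,c=fit('top',s['tool_pos'][:2],np.radians(37))
v,u=np.mgrid[0:400,0:640];P=world(c,d,np.c_[u.ravel(),v.ravel()])
k=(np.hypot(P[:,0]-674,P[:,1]+68)<22)&(im.max(2).ravel()<110)
a=np.radians(37);e=np.array([np.cos(a),np.sin(a)]);q=np.array([-e[1],e[0]]);w=P[k].mean(0)
print('loupe',k.sum(),w,np.percentile(P[k,2],[10,50,90]),'in reacher',(w[:2]-s['tool_pos'][:2])@e,(w[:2]-s['tool_pos'][:2])@q)
E
python3 look.py
```

```text
[ 495.75963858 -200.46042295   10.62897034] [ 0.17735542  0.3726068  -2.31311959] 12.600499838590622 52.24969100993679
top yaw err deg 0.04 y0 -0.4 tube top z [(75, np.float64(35.6)), (100, np.float64(35.9)), (125, np.float64(35.9)), (147, np.float64(35.1))] head x [175.  198.6] y [-31.1  31.5] jaw xmax 238.3 jaw y [-21.5  27.8] jawz [11.7 22.3 27.3]
loupe 55 [671.84517177 -65.29012778  10.63516851] [ 1.56256884 12.27390126 14.82638726] in reacher 221.97567392465768 1.9808783951828763
```

Emit:
move_arm --motion '[{"x":-0.8,"y":0,"z":0,"ax":0,"ay":0,"az":0,"fingers":0.39},{"x":-2,"y":0,"z":0,"ax":0,"ay":0,"az":0,"fingers":0.39},{"x":-3.2,"y":0,"z":0,"ax":0,"ay":0,"az":0,"fingers":0.39},{"x":-4.4,"y":0,"z":0,"ax":0,"ay":0,"az":0,"fingers":0.39},{"x":-5.6,"y":0,"z":0,"ax":0,"ay":0,"az":0,"fingers":0.39},{"x":-6.5,"y":0,"z":0,"ax":0,"ay":0,"az":0,"fingers":0.39},{"x":-6.5,"y":0,"z":0.2,"ax":0,"ay":0,"az":0,"fingers":0.39},{"x":-6.5,"y":0,"z":0.35,"ax":0,"ay":0,"az":0,"fingers":0.39}]' --squeeze 30

```text
clock: 20.6
tool_pos: [444.3, -239.3, 7.1]
orientation: [0.0, 0.948, 0.317, 0.0]
wrist_force: [-0.4, -0.1, -2.9]
finger_gap: 52.2
grasp_force: 12.6
```

```bash
python3 look.py
```

```text
[ 444.28096389 -239.34014623    7.0724359 ] [-0.39540119 -0.13899765 -2.90266057] 12.599980384111404 52.2493906428543
top yaw err deg 0.12 y0 -0.6 tube top z [(75, np.float64(31.7)), (100, np.float64(32.0)), (125, np.float64(31.6)), (147, np.float64(32.2))] head x [175.4 198.7] y [-31.   31.1] jaw xmax 239.3 jaw y [-21.8  28.1] jawz [16.3 22.2 24. ]
loupe 46 [669.58623533 -62.89845119  11.3657929 ] [ 7.51639852 11.80446226 14.83910856] in reacher 286.1220531598471 5.320505962750096
```

Tube top is about 1 mm above its resting height. I lower gently until it bears on the worktop, then release.

Emit:
move_arm --motion '[{"x":0,"y":0,"z":0.05,"ax":0,"ay":0,"az":0,"fingers":0.39},{"x":0,"y":0,"z":0.1,"ax":0,"ay":0,"az":0,"fingers":0.39},{"x":0,"y":0,"z":0.1,"ax":0,"ay":0,"az":0,"fingers":0.39}]' --squeeze 30

```text
clock: 21.02
tool_pos: [444.3, -239.1, 6.5]
orientation: [0.0, 0.948, 0.317, 0.0]
wrist_force: [-1.2, 1.8, 1.7]
finger_gap: 52.2
grasp_force: 13.5
```

Emit:
move_arm --motion '[{"x":0,"y":0,"z":0,"ax":0,"ay":0,"az":0,"fingers":0.37},{"x":0,"y":0,"z":0,"ax":0,"ay":0,"az":0,"fingers":0.33},{"x":0,"y":0,"z":0,"ax":0,"ay":0,"az":0,"fingers":0.2},{"x":0,"y":0,"z":0,"ax":0,"ay":0,"az":0,"fingers":0},{"x":0,"y":0,"z":0,"ax":0,"ay":0,"az":0,"fingers":0},{"x":0,"y":0,"z":0,"ax":0,"ay":0,"az":0,"fingers":0},{"x":0,"y":0,"z":-2,"ax":0,"ay":0,"az":0,"fingers":0},{"x":0,"y":0,"z":-5,"ax":0,"ay":0,"az":0,"fingers":0}]' --squeeze 30

```text
clock: 22.02
tool_pos: [443.1, -239.2, 55.9]
orientation: [-0.001, 0.948, 0.317, -0.001]
wrist_force: [1.2, 0.8, -0.4]
finger_gap: 85.2
grasp_force: 0.0
```

Emit:
move_arm --motion '[{"x":0,"y":0,"z":-4,"ax":0,"ay":0,"az":0,"fingers":0},{"x":0,"y":0,"z":-8,"ax":0,"ay":0,"az":0,"fingers":0},{"x":0,"y":0,"z":-12,"ax":0,"ay":0,"az":0,"fingers":0},{"x":0,"y":0,"z":-15,"ax":0,"ay":0,"az":0,"fingers":0},{"x":0,"y":0,"z":-15,"ax":0,"ay":0,"az":0,"fingers":0},{"x":0,"y":0,"z":-15,"ax":0,"ay":0,"az":0,"fingers":0}]'

```text
clock: 22.78
tool_pos: [443.1, -239.3, 205.3]
orientation: [-0.0, 0.948, 0.317, -0.001]
wrist_force: [-0.1, -0.2, -0.6]
finger_gap: 85.5
grasp_force: 0.0
```

```bash
python3 look.py
python3 - <<'E'
from h import *
im,d=capture('top');c=calibration('top');b,_=capture('scene');cs=calibration('scene')
for n in['drill_case','key_fob','burr_pot']:
    for cam,cc in (('top',c),('scene',cs)):
        for r in nets.mark_of(cam,n)[:1]: print(n,cam,onplane(cc,np.array(r['xy'])*[640,400],0).round(1))
save('m5',np.hstack([cv2.resize(im[100:300,260:460],(400,400)),cv2.resize(b[150:350,230:430],(400,400))]))
E
```

```text
[ 443.10533956 -239.32388712  205.29049715] [-0.10035591 -0.15042483 -0.58589594] 0.0 85.47974395312434
top yaw err deg 0.17 y0 -0.6 tube top z [(75, np.float64(31.2)), (100, np.float64(30.9)), (125, np.float64(31.3)), (147, np.float64(31.3))] head x [175.  198.1] y [-30.2  31.5] jaw xmax 240.8 jaw y [-23.2  28. ] jawz [14.5 20.8 23.1]
loupe 47 [669.50377776 -63.06951602  11.7685412 ] [ 8.49878888 12.4970316  15.10306185] in reacher 286.8823605855698 4.513018232351973
drill_case top [[ 582.1 -224.1    0. ]]
drill_case scene [[ 585.1 -227.3    0. ]]
key_fob scene [[ 513.2 -358.9    0. ]]
burr_pot top [[495.5 214.7   0. ]]
burr_pot scene [[486.2 195.6   0. ]]
```

View pics/m5.png

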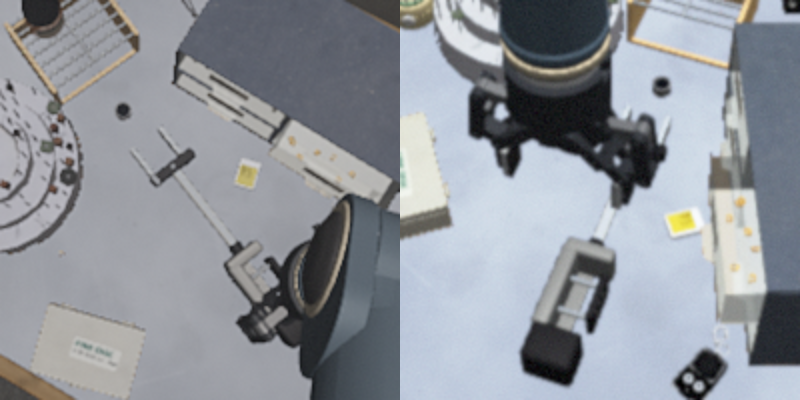

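The final view shows the loupe standing free at (123,110), in front of the riser. The reacher lies upright and released with its jaw tips at (150,140), and the bystanders haven't moved.

```bash
python3 -c "
from cell import order;print(order.finish_job())"
```

```text
the job is handed in; nothing more can be done
None
```

The job is handed in: the loupe was drawn out in the jaws at about 5 N and stands flat about 60 mm in front of the riser; the reacher lies upright and released about 35 mm clear of it, and the bystanders look unmoved (no verdict came back).

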